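# Select third gear on the overhauled gearbox

## Robot

A 6-joint arm with a two-finger parallel gripper is mounted at the origin on the work surface. World frame = base frame: x ahead of the robot, y to its left, z up, the work surface at z = 0. Lengths are in m, angles in degrees, forces in N, time in s.
With the tool pointing down it reaches from about 0.3 to 0.75 m from the base axis. Payload 8.5 kg.
Tool frame: the origin (TCP) lies on the centre line of the jaws, within the pads' length; the fingertips stand 17 mm ahead of it and the grasp point (between the pads) lies 2 mm behind it (env.tip_extent is the distance from the TCP to the fingertips, in m); z points along the fingers, y is the direction in which the jaws open and shut (so a half turn about z gives the same grasp; the last joint's range is limited). The gripper opens to 85 mm and grips with 20 to 120 N. Pads are 22 mm wide; open, the fingers measure 114 mm over their backs; the gripper's body (76 mm by 85 mm) begins 54 mm behind the grasp point. The pads swing forward as they close: fully open they stand 13 mm farther back than shut.
Start: joints at [-87.221, 21.807, 74.336, -0, 83.858, -12.336], TCP at [0.143, -0.531, 0.248] pointing down, gripper open.
Joint ranges: [-178.18, 178.18], [-50.72, 133.34], [12.68, 142.11], [-81.47, 261.47], [9.98, 163.14], [-165.26, 165.26]. Speed limits (degrees/s): [136.94, 136.94, 180, 180, 180, 180].

## Interface

Orientations are given as a 3x3 rotation matrix whose columns are the frame's x, y, z axes.
In Python, from rig import telemetry, get_image, camera_params, close_job, env gives the robot as it stands.
- The arm moves only by the tool apply_moves, never from a script. Its argument "motion" is a list of rows, each an object of numbers: "tx", "ty", "tz": the shift along the tool's x, y, z in cm; "turn": the turn about the tool's z in degrees; "jaw": the gripper's target within -1 to 1 (fully open at 1, half-way at 0, shut at -1). In form: [{"tx": .., "ty": .., "tz": .., "turn": .., "jaw": ..}, ...]. A call has 1 to 5 rows; each row is the pose to reach, as a shift and turn from the pose measured when the call began, along the tool's axes at that moment; what a row does not reach only later rows make up. A row lasts 1/12 s, in which the tool goes at most 41.7 mm and 7.16 degrees, less where a joint would pass 70% of its speed; a pose out of reach is approached as far as the arm can. A call with a gripper value outside its range is refused whole. The fingers move at their own pace and stop on an object; "squeeze" is the grip in N (left out, the last holds). Time passes only in rows, so rows that repeat a pose let the fingers close. It gives the time, the measured TCP pose, the force and the opening at its end, in the units of the state.
- telemetry.observe(): the state, without advancing time (a new reading comes with each control period).
- get_image(name): name is "side" or "top" or "wrist"; returns (picture, depth): 480x640x3 uint8, red, green, blue; 480x640 float32, m along the optical axis (not along the pixel's ray), 0 where there is no reading.
- camera_params(name): a dict with "fx", "fy", "cx", "cy" (pixels), "rvec" (rotation vector, rad) and "tvec" (3), from world to camera coordinates, as OpenCV has them. Camera axes: x right, y down, z forward; pixel columns grow to the right and rows downward; lengths in m; the calibration is good to about 2 mm. A picture is of the moment at which its call begins: read the wrist's pose just before it. camera_params takes no time and is no camera call; for the wrist camera it gives the pose at the moment of the call.
- close_job(): hands the job in, once; it reports no verdict.
The state is a dict: "time_s": time; "q": joint angles; "qvel": joint speeds; "joint_efforts": joint torques, N m; "position": TCP position; "tool_rot": TCP orientation; "ft_force": force on the tool from outside, world axes, zero at the start; "wrist_torque": the same for the moment, N m; "grip_width": finger opening in m.
Only numpy, scipy, OpenCV 4.12 (cv2) and the standard library are available. Lean on these libraries where they do the work, as an engineer would, in place of code of your own. Each camera call takes 0.05 s, during which the arm holds its last target. There are 200 camera calls.

## Task

The gearbox on the T-slot table has been left with its gear lever in the left-hand side of the H-shaped gate. Push the lever into third: bring it to neutral if it is not there already, across to the right, then forward (away from you) fully home to the end of the far right-hand slot, and leave it there. Push with a fingertip or the outside of the fingers only, never grip the lever or its knob, and leave the tools and parts lying around it where they are.

Things in the scene. Friction and masses are not known exactly. Their poses are not given: they have to be found in the camera images.
- gearbox: heavy grey cast gearbox, fixed on the table; cover 262 (x) x 192 (y) mm, its top at 95 mm; short splined shaft at the near end, round flange at the far end (335 mm overall). Origin on the table under its centre; x is forward (away from the robot, turned by its yaw, up to 0.5 rad), y left, z up. On top a lifting eye (far left) reaches 140 mm, a breather (far right) 115 mm above the table.
- gate (a point): centre of the upper face of the steel gate plate on the 118 x 104 mm shift tower, 142 mm above the table, over the gearbox's origin. Its opening is an H: two fore-and-aft slots, 53 x 13.5 mm, centred 12 mm left and right of this point, joined by a 16 mm wide neutral channel; two 10 mm wide tongues with rounded corners, far and near, part them. Far left is first, near left second, far right third, near right fourth.
- third_end (a point): the middle of the far right-hand slot (third) at its far end, where the stem stands when third is fully home: 20 mm forward and 12 mm right of the gate centre, at the plate's upper face.
- pivot (a point): the point about which the gear lever tilts, inside the tower, 72 mm above the table straight under the gate centre; its axes are the gearbox's. The lever is a steel stem 10 mm across with a black ball knob on top, 173 mm from here to the knob's centre.
- knob (a point): centre of the black ball knob, 36 mm across, on the gear lever; the stem widens to a 16 to 26 mm neck just under the ball. With the lever upright it is 245 mm above the table, straight over the gate centre; first to second is about 96 mm of knob travel, left to right slots about 60 mm. This frame tilts with the lever: z along the stem.
- shift_fore (a joint): fore-and-aft tilt of the lever, rad: 0 in neutral, positive forward (gearbox +x), stops at -0.28 and +0.28, where the stem is at the end of a slot. The knob's centre lies 173 mm x sin of it forward of the gate centre. Stiff by friction (about 2 N at the knob), no springs or detents: it stays where it is left.
- shift_across (a joint): sideways tilt of the lever, rad: positive to the right (gearbox -y), stops at -0.185 and +0.185; about -0.18 to -0.15 in the left slots, +0.15 to +0.18 in the right. Knob's centre 173 mm x sin of it right of the gate centre. Changes sides only with the fore-and-aft tilt within about 0.05 of neutral (the tongues' rounded corners guide it from a little more). Stiff by friction, 2 N at the knob; stays.
- socket_mid (a point): a steel drive socket standing upright on the gearbox's top cover near its front right corner, 28 mm across, 38 mm tall; this point is its centre (half-way up). A bystander.
- bearing: a steel bearing ring, 46 mm across, 14 mm high, lying on the gearbox's top cover to the left of the shift tower; origin at the centre of its underside. A bystander.
- bolt: a dark steel hexagon bolt standing on its head on the gearbox's top cover near its front left corner, 24 mm across the head, 54 mm tall; origin at the centre of the underside of the head. A bystander.
- gear: a loose toothed gear wheel, steel, 80 mm across, 22 mm thick with a 26 mm bore, lying flat on the table to the left of the gearbox; origin at the centre of its underside. A bystander.
- oil_bottle: a closed white plastic oil bottle, 60 mm across, 170 mm tall, standing on the table to the left of the gearbox; origin at the centre of its underside. A bystander.
- spanner: a steel spanner 190 mm long lying on the table to the right of the gearbox. A bystander.
- hammer: a hammer with a wooden handle lying on the table to the right of the gearbox, nearer the robot. A bystander.
- bolt_tray: a low grey plastic tray with bolts, 150 x 110 x 30 mm, standing on the table to the left, nearer the robot; origin at the centre of its underside. A bystander.

How it is judged:
By the outcome, as a careful person would: the job done as asked, in the order asked, and still so for the second after the job is handed in, with the robot touching nothing.
It also fails if it takes over 48 s, if anything falls off the work surface, if the arm or the gripper's body presses on something with over 40 N, if the wrist force passes 120 N, or if a joint passes its speed limit or range.

## Working session

There is one attempt and no reset: what is moved stays moved. The work goes in short steps, Python scripts to look and compute and a tool call to move; the robot and the scene stay as the last step left them, time stands still between calls to the robot, and variables do not carry over. Pictures are saved under pics/ and viewed, about 8 in all and at most 12, crops included, and the job is handed in when it is done.

Besides the shell and the picture viewer there is one more tool, called after "Emit:" by a JSON object that holds its "api" and its "payload", one argument or row to a line. apply_moves: Moves the arm, as the interface text tells. Its arguments: {"type":"object","properties":{"motion":{"type":"array"},"squeeze":{"type":"number"}},"required":["motion"]}

```bash
mkdir -p pics; cat > h.py <<'E'
import numpy as np, cv2
from rig import telemetry, get_image, camera_params, close_job, env
def P(n):
    c=camera_params(n); K=np.array([[c['fx'],0,c['cx']],[0,c['fy'],c['cy']],[0,0,1]]); R=cv2.Rodrigues(np.array(c['rvec'],float))[0]
    return K,R,np.array(c['tvec'],float).ravel()
def plane(n,u,v,z):
    K,R,t=P(n); o=-R.T@t; d=R.T@np.linalg.inv(K)@[u,v,1]; return o+d*(z-o[2])/d[2]
def cloud(n,D):
    K,R,t=P(n); v,u=np.mgrid[:480,:640]; p=np.stack([(u-K[0,2])/K[0,0]*D,(v-K[1,2])/K[1,1]*D,D],-1); return (p-t)@R
def save(n,im): cv2.imwrite('pics/'+n+'.png',im[:,:,::-1])
E
python3 - <<'E'
from h import *
s=telemetry.observe(); print(s['position'],np.round(s['tool_rot'],3),s['time_s'],s['grip_width'],env.tip_extent)
for n in('top','side'):
    im,D=get_image(n); save(n+'0',im); np.save(n+'0.npy',D); K,R,t=P(n); print(n,K[0,0],-R.T@t,R[2])
E
```

```text
[ 0.1433888  -0.53069019  0.24768506] [[ 0.965  0.261 -0.   ]
 [ 0.261 -0.965  0.002]
 [ 0.    -0.001 -1.   ]] 0.0 0.08526021625525453 0.017
top 573.6485189923133 [ 0.34378989 -0.00819291  1.33389973] [ 0.14129382  0.01490048 -0.98985556]
side 484.77715157996374 [0.20289181 0.67789254 0.80794097] [ 0.28515832 -0.68913055 -0.66617102]
```

View pics/top0.png

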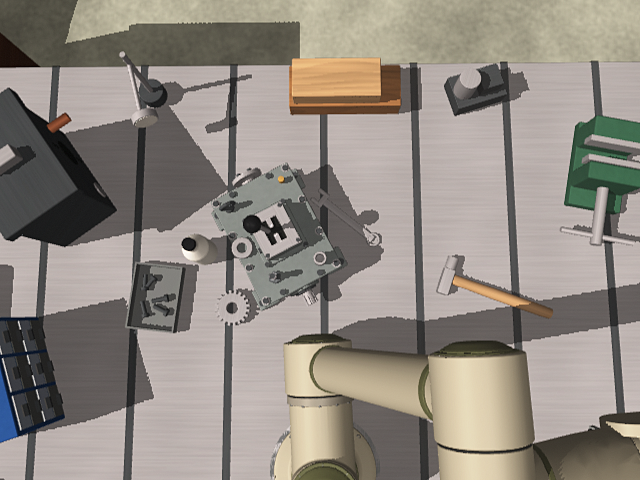

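View pics/side0.png

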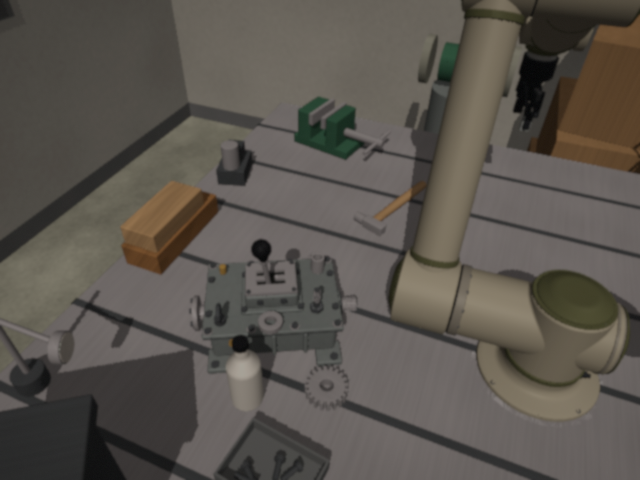

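The top view shows the gearbox at about (277,237), yawed left, and the knob at (252,224), towards far left. In the side view the knob is at (261,247). Next I'll measure the plate and the knob.

```bash
python3 - <<'E'
from h import *
im=cv2.imread('pics/top0.png')[:,:,::-1]; D=np.load('top0.npy'); C=cloud('top',D)
Z=C[:,:,2]; roi=np.zeros(Z.shape,bool); roi[170:300,210:350]=1
m=roi&(abs(Z-.142)<.008)
n,l,st,_=cv2.connectedComponentsWithStats(m.astype(np.uint8)); i=1+np.argmax(st[1:,4]); 
h=cv2.convexHull(np.argwhere(l==i)[:,::-1].astype(np.int32)); 
pts=np.array([plane('top',u,v,.142)[:2] for u,v in h[:,0]],np.float32)
r=cv2.minAreaRect(pts); print('plate',r,np.median(Z[l==i]))
# cover
m=(roi|True)&(abs(Z-.095)<.006); n,l,st,_=cv2.connectedComponentsWithStats(m.astype(np.uint8)); i=1+np.argmax(st[1:,4])
h=cv2.convexHull(np.argwhere(l==i)[:,::-1].astype(np.int32)); print('cover',cv2.minAreaRect(np.array([plane('top',u,v,.095)[:2] for u,v in h[:,0]],np.float32)))
k=roi&(Z>.2); print('knob n',k.sum(),np.argwhere(k).mean(0)[::-1],np.median(C[k],0),C[k].max(0),C[k].min(0))
# sphere fit top + side
def sph(p):
    A=np.c_[2*p,np.ones(len(p))]; x=np.linalg.lstsq(A,(p**2).sum(1),rcond=None)[0]; return x[:3],np.sqrt(x[3]+x[:3]@x[:3])
pt=C[k]
Cs=cloud('side',np.load('side0.npy')); ks=np.zeros(Z.shape,bool); ks[235:262,248:276]=1; ks&=(Cs[:,:,2]>.215)&(Cs[:,:,2]<.27)
print('side n',ks.sum(),sph(Cs[ks])); print('top',sph(pt)); print('both',sph(np.r_[pt,Cs[ks]]))
cv2.imwrite('pics/crop.png',np.hstack([cv2.resize(cv2.imread('pics/top0.png')[150:320,200:360],None,fx=3,fy=3,interpolation=2)]))
E
```

```text
plate ((0.518942654132843, 0.10348720848560333), (0.09869696944952011, 0.0844234898686409), 27.269758224487305) 0.14186435262304284
cover ((0.5184702277183533, 0.1038956344127655), (0.26378875970840454, 0.19157052040100098), 27.75351333618164)
knob n 378 [258.46560847 225.72751323] [0.51035577 0.12968175 0.2570681 ] [0.53445004 0.15311903 1.33389973] [ 0.34378989 -0.00819291  0.20781508]
side n 362 (array([0.5164253 , 0.13467318, 0.23994828]), np.float64(0.019520723636086517))
top (array([ 0.38062495, -0.04036667,  0.77181348]), np.float64(0.5640752684028134))
both (array([0.29958912, 0.13362082, 0.78074171]), np.float64(0.5722770196232168))
```

View pics/crop.png

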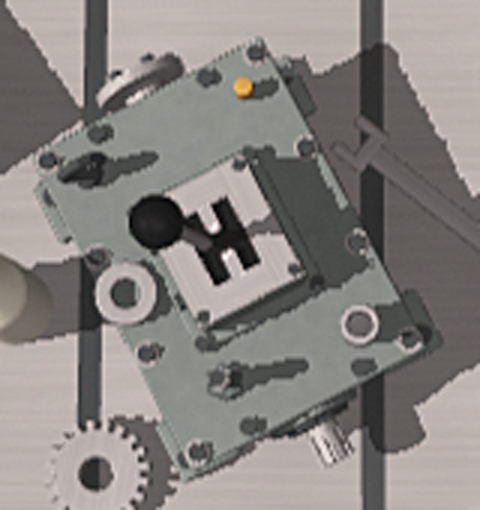

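Gate centre is about (0.5187, 0.1037) with yaw about 27.6°. The knob is about 12 mm forward and 28 mm left of it, so the lever is in the left slot, slightly towards first. I'll close the jaws, lift and travel over.

```bash
python3 - <<'E'
from h import *
im=cv2.imread('pics/top0.png'); g=im.max(2)[190:260,225:280]; m=(g<45).astype(np.uint8)
m=cv2.morphologyEx(m,cv2.MORPH_OPEN,np.ones((7,7)))
n,l,st,ce=cv2.connectedComponentsWithStats(m); print(st[1:],ce[1:]+[225,190])
for c in ce[1:]: print(plane('top',c[0]+225,c[1]+190,.241))
E
```

```text
[[ 21  26  15  16 195]
 [ 49  34   6   8  48]] [[253.15384615 223.09230769]
 [276.5        227.5       ]]
[0.51781024 0.1342561  0.241     ]
[0.50892609 0.08902751 0.241     ]
```

Emit:
{"api": "apply_moves", "payload": {
  "motion": [
    {"tx": 2.6,"ty": -2.5,"tz": -1.5,"jaw": -1},
    {"tx": 5.2,"ty": -5,"tz": -3,"jaw": -1},
    {"tx": 7.8,"ty": -7.5,"tz": -4.5,"jaw": -1},
    {"tx": 10.4,"ty": -10,"tz": -6,"jaw": -1},
    {"tx": 13,"ty": -12.5,"tz": -7.5,"jaw": -1}
  ]
}}

```text
invalid input
```

Emit:
{"api": "apply_moves", "payload": {
  "motion": [
    {"tx": 2.9,"ty": -2.8,"jaw": -1},
    {"tx": 5.8,"ty": -5.6,"jaw": -1},
    {"tx": 8.7,"ty": -8.4,"jaw": -1},
    {"tx": 11.6,"ty": -11.2,"jaw": -1},
    {"tx": 14.5,"ty": -14,"jaw": -1}
  ]
}}

```text
invalid input
```

Emit:
{"api": "apply_moves", "payload": {
  "motion": [
    {"tx": 2.9,"ty": -2.8,"jaw": -1},
    {"tx": 5.8,"ty": -5.6,"jaw": -1},
    {"tx": 8.7,"ty": -8.4,"jaw": -1},
    {"tx": 11.6,"ty": -11.2,"jaw": -1},
    {"tx": 14.5,"ty": -14,"jaw": -1}
  ]
}}

```text
invalid input
```

Emit:
{"api": "apply_moves", "payload": {
  "motion": [
    {"tx": 2.6,"ty": -2.5,"tz": -1.5,"turn": 0,"jaw": -1},
    {"tx": 5.2,"ty": -5,"tz": -3,"turn": 0,"jaw": -1},
    {"tx": 7.8,"ty": -7.5,"tz": -4.5,"turn": 0,"jaw": -1},
    {"tx": 10.4,"ty": -10,"tz": -6,"turn": 0,"jaw": -1},
    {"tx": 13,"ty": -12.5,"tz": -7.5,"turn": 0,"jaw": -1}
  ]
}}

```text
time_s: 0.52
position: [0.2368, -0.3745, 0.3234]
tool_rot: [[0.966, 0.26, -0.0], [0.26, -0.966, 0.002], [0.0, -0.002, -1.0]]
ft_force: [1.5, 0.1, 0.4]
grip_width: 0.0258
```

Emit:
{"api": "apply_moves", "payload": {
  "motion": [
    {"tx": 2.9,"ty": -2.8,"tz": 0,"turn": 0,"jaw": -1},
    {"tx": 5.8,"ty": -5.6,"tz": 0,"turn": 0,"jaw": -1},
    {"tx": 8.7,"ty": -8.4,"tz": 0,"turn": 0,"jaw": -1},
    {"tx": 11.6,"ty": -11.2,"tz": 0,"turn": 0,"jaw": -1},
    {"tx": 14.5,"ty": -14,"tz": 0,"turn": 0,"jaw": -1}
  ]
}}

```text
time_s: 0.93
position: [0.3407, -0.1996, 0.3236]
tool_rot: [[0.966, 0.26, -0.0], [0.26, -0.966, 0.002], [0.0, -0.002, -1.0]]
ft_force: [1.0, -0.8, -0.7]
grip_width: 0.0001
```

Emit:
{"api": "apply_moves", "payload": {
  "motion": [
    {"tx": 2.9,"ty": -2.8,"tz": 0,"turn": 0,"jaw": -1},
    {"tx": 5.8,"ty": -5.6,"tz": 0,"turn": 0,"jaw": -1},
    {"tx": 8.7,"ty": -8.4,"tz": 0,"turn": 0,"jaw": -1},
    {"tx": 11.6,"ty": -11.2,"tz": 0,"turn": 0,"jaw": -1},
    {"tx": 14.5,"ty": -14,"tz": 0,"turn": 0,"jaw": -1}
  ]
}}

```text
time_s: 1.35
position: [0.4448, -0.0246, 0.3239]
tool_rot: [[0.966, 0.26, -0.0], [0.26, -0.966, 0.002], [0.0, -0.002, -1.0]]
ft_force: [1.5, -1.1, 0.7]
grip_width: -0.0004
```

Emit:
{"api": "apply_moves", "payload": {
  "motion": [
    {"tx": 3.2,"ty": -2.6,"tz": 0,"turn": -3,"jaw": -1},
    {"tx": 6.1,"ty": -5.4,"tz": 0,"turn": -6,"jaw": -1},
    {"tx": 9,"ty": -8.2,"tz": 0,"turn": -9,"jaw": -1},
    {"tx": 12,"ty": -11,"tz": 0,"turn": -12.4,"jaw": -1},
    {"tx": 15,"ty": -13.7,"tz": 0,"turn": -12.4,"jaw": -1}
  ]
}}

```text
time_s: 1.77
position: [0.5545, 0.1489, 0.3239]
tool_rot: [[0.886, 0.465, -0.001], [0.465, -0.886, 0.002], [-0.0, -0.002, -1.0]]
ft_force: [1.1, -2.3, -0.5]
grip_width: 0.0002
```

Emit:
{"api": "apply_moves", "payload": {
  "motion": [
    {"tx": 0,"ty": 0,"tz": 0,"turn": 0,"jaw": -1},
    {"tx": 0,"ty": 0,"tz": 0,"turn": 0,"jaw": -1}
  ]
}}

```text
time_s: 1.93
position: [0.5548, 0.1506, 0.3225]
tool_rot: [[0.884, 0.467, -0.003], [0.467, -0.884, 0.002], [-0.002, -0.003, -1.0]]
ft_force: [0.4, -0.7, 0.3]
grip_width: -0.0003
```

```bash
cat > g.py <<'E'
from h import *
c=np.array([.5187,.1037]); a=np.radians(27.6); F=np.array([np.cos(a),np.sin(a)]); L=np.array([-F[1],F[0]])
def rel(p): d=np.array(p)[:2]-c; return np.round([d@F*1e3,d@L*1e3],1)
def go(f,l,z):
    s=telemetry.observe(); d=np.r_[c+F*f/1e3+L*l/1e3,z]-s['position']; return np.round(np.array(s['tool_rot']).T@d*100,2)
def st():
    s=telemetry.observe(); R=np.array(s['tool_rot']); print('t',round(s['time_s'],2),'fl',rel(s['position']),'z',s['position'][2],'hd',np.degrees(np.arctan2(R[1,0],R[0,0])),'F',np.round(s['ft_force'],1))
E
python3 - <<'E'
from g import *
st(); print(go(65,28,.245), 'knob',rel([.5164,.1347]),rel([.5178,.1343]))
E
```

```text
t 1.93 fl [53.7 24.8] z 0.32249798215649444 hd 27.851296515708153 F [ 0.4 -0.7  0.3]
[ 1.15 -0.29  7.75] knob [12.3 28.5] [13.4 27.5]
```

Emit:
{"api": "apply_moves", "payload": {
  "motion": [
    {"tx": 1.2,"ty": -0.3,"tz": 0,"turn": 0,"jaw": -1},
    {"tx": 1.2,"ty": -0.3,"tz": 3,"turn": 0,"jaw": -1},
    {"tx": 1.2,"ty": -0.3,"tz": 5.5,"turn": 0,"jaw": -1},
    {"tx": 1.2,"ty": -0.3,"tz": 7.7,"turn": 0,"jaw": -1},
    {"tx": 1.2,"ty": -0.3,"tz": 7.7,"turn": 0,"jaw": -1}
  ]
}}

```text
time_s: 2.35
position: [0.5617, 0.1576, 0.2414]
tool_rot: [[0.885, 0.466, -0.012], [0.466, -0.885, 0.001], [-0.01, -0.006, -1.0]]
ft_force: [0.5, -0.3, -1.1]
grip_width: 0.0002
```

```bash
python3 - <<'E'
from g import *
st(); print(go(29,28,.245))
im,_=get_image('side'); im2,_=get_image('top')
save('a',np.hstack([cv2.resize(im[190:350,180:360],None,fx=2.2,fy=2.2),cv2.resize(im2[150:310,190:370],None,fx=2.2,fy=2.2)]))
E
```

```text
t 2.35 fl [63.1 27.9] z 0.24144601706576296 hd 27.762681336454783 F [ 0.5 -0.3 -1.1]
[-3.42 -0.03 -0.32]
```

View pics/a.png

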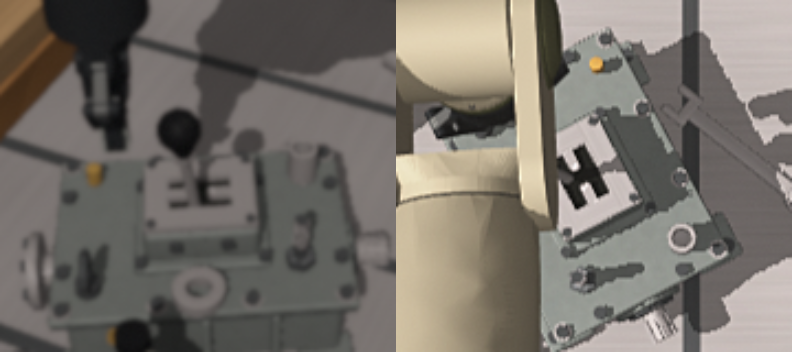

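The side view shows the fingertips clear on the far side of the knob, at knob height. I'll push back gently, watching the force.

Emit:
{"api": "apply_moves", "payload": {
  "motion": [
    {"tx": -0.8,"ty": 0,"tz": -0.3,"turn": 0,"jaw": -1},
    {"tx": -1.6,"ty": 0,"tz": -0.3,"turn": 0,"jaw": -1},
    {"tx": -2.2,"ty": 0,"tz": -0.3,"turn": 0,"jaw": -1},
    {"tx": -2.6,"ty": 0,"tz": -0.3,"turn": 0,"jaw": -1},
    {"tx": -2.9,"ty": 0,"tz": -0.3,"turn": 0,"jaw": -1}
  ]
}}

```text
time_s: 2.87
position: [0.5377, 0.1444, 0.2503]
tool_rot: [[0.885, 0.466, -0.001], [0.466, -0.885, 0.002], [0.0, -0.003, -1.0]]
ft_force: [1.3, 1.6, 1.8]
grip_width: -0.0003
```

```bash
cat >> g.py <<'E'
def sph(p):
    A=np.c_[2*p,np.ones(len(p))]; x=np.linalg.lstsq(A,(p**2).sum(1),rcond=None)[0]; return x[:3],np.sqrt(x[3]+x[:3]@x[:3])
def knob(name=None,fl=None):
    # dark blob in the side image around the expected knob, ray onto z
    im,D=get_image('side'); C=cloud('side',D)
    if name: save(name,cv2.resize(im[190:350,180:360],None,fx=3,fy=3))
    if fl is None: return
    e=np.r_[c+F*fl[0]/1e3+L*fl[1]/1e3,.241]
    q=C[np.linalg.norm(C-e,axis=2)<.024]; q=q[q[:,2]>.228]; x,r=sph(q); print('knob',len(q),rel(x),x[2],'r',r)
E
python3 - <<'E'
from g import *
st(); knob('b',(2,28))
E
```

```text
t 2.87 fl [35.7 27.2] z 0.2502785480821949 hd 27.769098464482184 F [1.3 1.6 1.8]
knob 317 [ 7.6 30.6] 0.24281902960131113 r 0.017028253733909853
```

View pics/b.png

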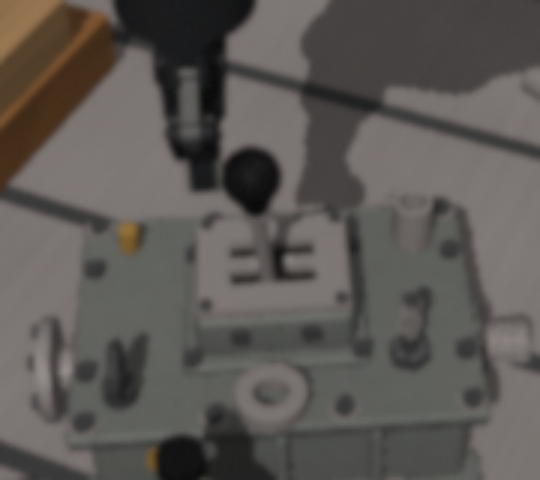

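Contact is made and the knob has moved to about 7 mm forward. I'll push the remaining 7 mm slowly.

Emit:
{"api": "apply_moves", "payload": {
  "motion": [
    {"tx": -0.3,"ty": 0,"tz": 0.4,"turn": 0,"jaw": -1},
    {"tx": -0.6,"ty": 0,"tz": 0.4,"turn": 0,"jaw": -1},
    {"tx": -0.7,"ty": 0,"tz": 0.4,"turn": 0,"jaw": -1},
    {"tx": -0.7,"ty": 0,"tz": 0.4,"turn": 0,"jaw": -1},
    {"tx": -0.7,"ty": 0,"tz": 0.4,"turn": 0,"jaw": -1}
  ]
}}

```text
time_s: 3.33
position: [0.5312, 0.141, 0.2458]
tool_rot: [[0.885, 0.466, -0.003], [0.466, -0.885, 0.002], [-0.001, -0.003, -1.0]]
ft_force: [0.3, 1.1, 0.1]
grip_width: -0.0
```

```bash
python3 - <<'E'
from g import *
st(); knob(None,(0,28)); knob(None,(0,28))
E
```

```text
t 3.33 fl [28.3 27.3] z 0.24581736162830972 hd 27.77243578820782 F [0.3 1.1 0.1]
knob 361 [ 0.7 30. ] 0.24215106895610672 r 0.018127279999664066
knob 362 [ 0.6 29.3] 0.2419745889073527 r 0.018359542730313396
```

The lever is in neutral (knob about 0.6 mm forward). Now I'll go round to its left side.

Emit:
{"api": "apply_moves", "payload": {
  "motion": [
    {"tx": 2,"ty": 0,"tz": 0,"turn": 0,"jaw": -1},
    {"tx": 2.2,"ty": -0.6,"tz": 0,"turn": 0,"jaw": -1},
    {"tx": 2.2,"ty": -3,"tz": 0,"turn": 0,"jaw": -1},
    {"tx": 2.2,"ty": -5.2,"tz": 0,"turn": 0,"jaw": -1},
    {"tx": 2.0,"ty": -5.2,"tz": 0,"turn": 0,"jaw": -1}
  ]
}}

```text
time_s: 3.85
position: [0.5228, 0.199, 0.2458]
tool_rot: [[0.883, 0.469, -0.004], [0.469, -0.883, 0.003], [-0.002, -0.004, -1.0]]
ft_force: [0.0, -0.4, -0.5]
grip_width: -0.0003
```

```bash
python3 - <<'E'
from g import *
st(); print(go(0,76,.245))
E
```

```text
t 3.85 fl [47.8 82.6] z 0.24581679515802848 hd 27.949019436086168 F [ 0.  -0.4 -0.5]
[-4.79  0.63  0.09]
```

Emit:
{"api": "apply_moves", "payload": {
  "motion": [
    {"tx": -2,"ty": 0,"tz": 0,"turn": 0,"jaw": -1},
    {"tx": -3.8,"ty": 0,"tz": 0,"turn": 0,"jaw": -1},
    {"tx": -4.8,"ty": 0,"tz": 0,"turn": 0.3,"jaw": -1},
    {"tx": -4.8,"ty": 0.4,"tz": 0,"turn": 0.3,"jaw": -1},
    {"tx": -4.8,"ty": 0.4,"tz": 0,"turn": 0.3,"jaw": -1}
  ]
}}

```text
time_s: 4.27
position: [0.4826, 0.1724, 0.2462]
tool_rot: [[0.886, 0.464, -0.004], [0.464, -0.886, 0.002], [-0.002, -0.004, -1.0]]
ft_force: [-0.1, 0.5, 0.3]
grip_width: -0.0
```

```bash
python3 - <<'E'
from g import *
st(); print(go(0,6,.245)); knob('c',(0,28))
E
```

```text
t 4.27 fl [-0.2 77.6] z 0.24615066697504792 hd 27.622037169980764 F [-0.1  0.5  0.3]
[0.01 7.16 0.09]
knob 8 [-0.4 29.1] 0.24397214932701436 r 0.01845455799294353
```

View pics/c.png

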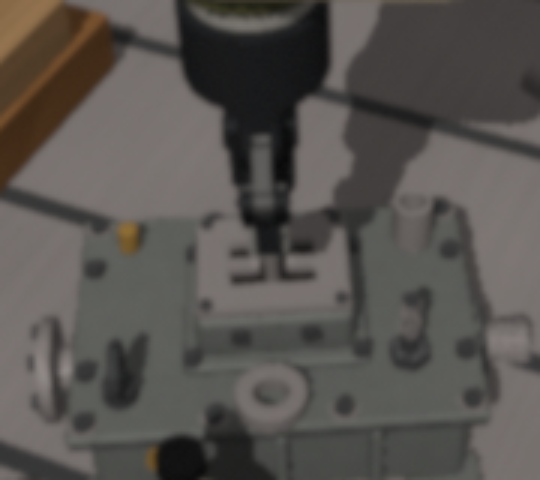

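The fingers now stand to the left of the lever, hiding the knob. I'll push right in stages.

Emit:
{"api": "apply_moves", "payload": {
  "motion": [
    {"tx": 0,"ty": 0.8,"tz": 0,"turn": 0,"jaw": -1},
    {"tx": 0,"ty": 1.6,"tz": 0.1,"turn": 0,"jaw": -1},
    {"tx": 0,"ty": 2.2,"tz": 0.1,"turn": 0,"jaw": -1},
    {"tx": 0,"ty": 2.8,"tz": 0.1,"turn": 0,"jaw": -1},
    {"tx": 0,"ty": 3.4,"tz": 0.1,"turn": 0,"jaw": -1}
  ]
}}

```text
time_s: 4.73
position: [0.4991, 0.142, 0.2448]
tool_rot: [[0.886, 0.463, -0.004], [0.463, -0.886, 0.003], [-0.002, -0.004, -1.0]]
ft_force: [-0.5, 2.2, 1.2]
grip_width: -0.0
```

Emit:
{"api": "apply_moves", "payload": {
  "motion": [
    {"tx": 0,"ty": 0.6,"tz": 0,"turn": 0,"jaw": -1},
    {"tx": 0,"ty": 1.2,"tz": 0,"turn": 0,"jaw": -1},
    {"tx": 0,"ty": 1.8,"tz": 0,"turn": 0,"jaw": -1},
    {"tx": 0,"ty": 2.4,"tz": 0,"turn": 0,"jaw": -1},
    {"tx": 0,"ty": 2.4,"tz": 0,"turn": 0,"jaw": -1}
  ]
}}

```text
time_s: 5.15
position: [0.5108, 0.1197, 0.2447]
tool_rot: [[0.887, 0.463, -0.004], [0.463, -0.887, 0.002], [-0.002, -0.004, -1.0]]
ft_force: [-0.3, 0.7, 0.6]
grip_width: -0.0003
```

```bash
python3 - <<'E'
from g import *
st(); print(go(0,6,.245)); im,_=get_image('top'); im2,_=get_image('wrist')
save('d',np.hstack([cv2.resize(im[150:310,190:370],(450,400)),cv2.resize(im2,(350,400))]))
E
```

```text
t 5.15 fl [ 0.4 17.9] z 0.2446585285448927 hd 27.551440088737237 F [-0.3  0.7  0.6]
[-0.04  1.19 -0.04]
```

View pics/d.png

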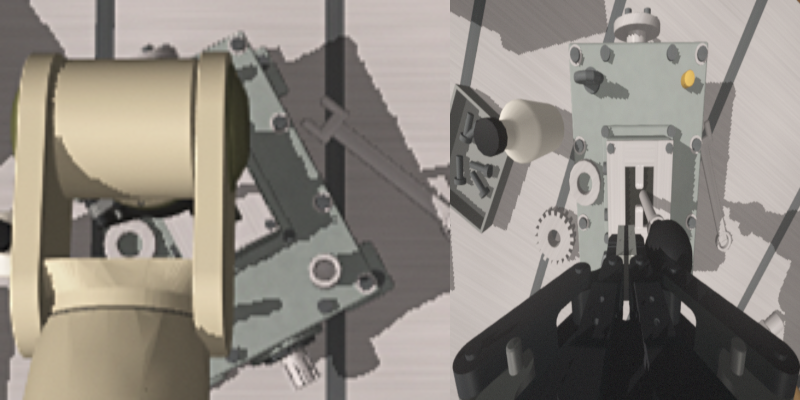

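The wrist view shows the knob at (668,245) against the right of the fingers, with the stem in the neutral channel and mostly across. I'll push the rest of the way.

Emit:
{"api": "apply_moves", "payload": {
  "motion": [
    {"tx": 0,"ty": 0.4,"tz": 0,"turn": 0,"jaw": -1},
    {"tx": 0,"ty": 0.8,"tz": 0,"turn": 0,"jaw": -1},
    {"tx": 0,"ty": 1.0,"tz": 0,"turn": 0,"jaw": -1},
    {"tx": 0,"ty": 1.0,"tz": 0,"turn": 0,"jaw": -1}
  ]
}}

```text
time_s: 5.58
position: [0.5151, 0.1112, 0.2445]
tool_rot: [[0.887, 0.463, -0.004], [0.463, -0.887, 0.002], [-0.002, -0.004, -1.0]]
ft_force: [0.6, 0.9, 0.6]
grip_width: 0.0002
```

```bash
cat >> g.py <<'E'
def wk(name=None,e=(0,-25)):
    im,D=get_image('wrist'); C=cloud('wrist',D)
    if name: save(name,im)
    p=np.r_[c+F*e[0]/1e3+L*e[1]/1e3,.241]
    return im,D,C,p
E
python3 - <<'E'
from g import *
st(); im,D,C,p=wk('e',(0,-25))
E
```

```text
t 5.58 fl [0.3 8.3] z 0.24445538106808953 hd 27.558439071430165 F [0.6 0.9 0.6]
```

View pics/e.png

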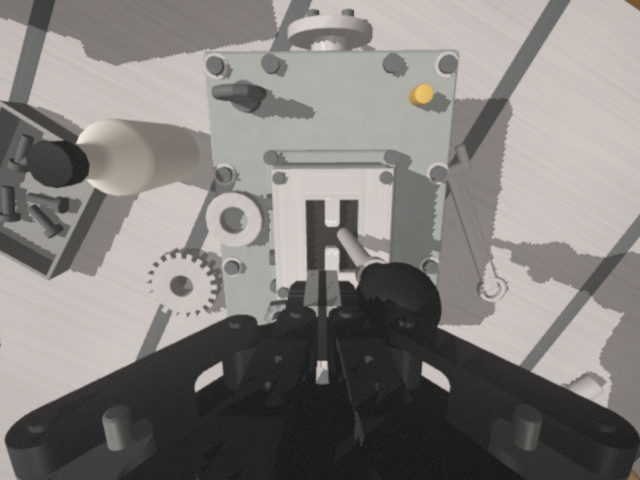

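```bash
python3 - <<'E'
from g import *
print('knob',rel(plane('wrist',402,302,.242)),'tip corners',rel(plane('wrist',305,272,.228)),rel(plane('wrist',342,272,.228)))
for u,v in((340,215),(358,215),(344,232),(306,215),(326,215)): print(u,rel(plane('wrist',u,v,.142)))
E
```

```text
knob [  1.4 -24.5] tip corners [ 9.1 16.9] [9.1 0.1]
340 [16.2 -3. ]
358 [ 16.2 -15.5]
344 [ 4.  -5.9]
306 [16.2 20.7]
326 [16.2  6.8]
```

Emit:
{"api": "apply_moves", "payload": {
  "motion": [
    {"tx": 0,"ty": 0.3,"tz": 0,"turn": 0,"jaw": -1},
    {"tx": 0,"ty": 0.6,"tz": 0,"turn": 0,"jaw": -1},
    {"tx": 0,"ty": 0.8,"tz": 0,"turn": 0,"jaw": -1},
    {"tx": 0,"ty": 0.8,"tz": 0,"turn": 0,"jaw": -1}
  ]
}}

```text
time_s: 5.97
position: [0.5188, 0.1039, 0.2442]
tool_rot: [[0.887, 0.462, -0.004], [0.462, -0.887, 0.002], [-0.003, -0.004, -1.0]]
ft_force: [-0.8, 1.0, -1.3]
grip_width: -0.0002
```

```bash
python3 - <<'E'
from g import *
st(); im,D,C,p=wk(); save('f',cv2.resize(im[180:380,240:480],None,fx=3,fy=3))
E
```

```text
t 5.97 fl [0.2 0.1] z 0.24422508928020467 hd 27.54196492184593 F [-0.8  1.  -1.3]
```

View pics/f.png

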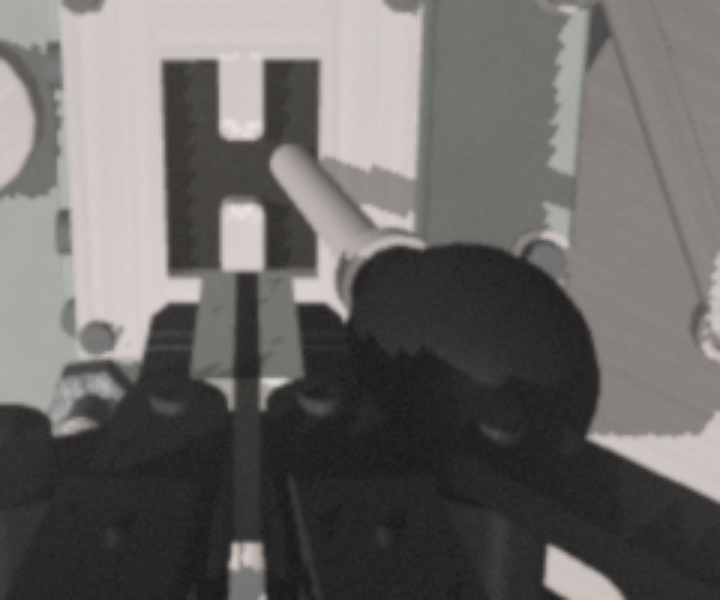

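The stem now stands in the middle of the right-hand slot column, in neutral and clear of both tongues (in the crop it spans about 276–314 of the slot's 265–320). I'll back off and go round to the near side.

Emit:
{"api": "apply_moves", "payload": {
  "motion": [
    {"tx": 0,"ty": -1.5,"tz": 0,"turn": 0,"jaw": -1},
    {"tx": 0,"ty": -2,"tz": 0,"turn": 0,"jaw": -1},
    {"tx": -2.5,"ty": -2,"tz": 0,"turn": 0,"jaw": -1},
    {"tx": -4.8,"ty": -2,"tz": 0,"turn": 0,"jaw": -1},
    {"tx": -5.2,"ty": -1.6,"tz": 0,"turn": 0,"jaw": -1}
  ]
}}

```text
time_s: 6.43
position: [0.4629, 0.0938, 0.2448]
tool_rot: [[0.886, 0.463, -0.005], [0.463, -0.886, 0.002], [-0.004, -0.004, -1.0]]
ft_force: [0.7, 0.1, -0.3]
grip_width: -0.0001
```

```bash
python3 - <<'E'
from g import *
st(); print(go(-52,-28,.243))
E
```

```text
t 6.43 fl [-54.   17.1] z 0.24481019411218888 hd 27.5860762066004 F [ 0.7  0.1 -0.3]
[0.2  4.51 0.16]
```

Emit:
{"api": "apply_moves", "payload": {
  "motion": [
    {"tx": 0.2,"ty": 2.5,"tz": 0.1,"turn": 0,"jaw": -1},
    {"tx": 0.2,"ty": 4.5,"tz": 0.1,"turn": 0,"jaw": -1},
    {"tx": 0.2,"ty": 4.5,"tz": 0.1,"turn": 0,"jaw": -1},
    {"tx": 0.2,"ty": 4.5,"tz": 0.1,"turn": 0,"jaw": -1}
  ]
}}

```text
time_s: 6.77
position: [0.4862, 0.0541, 0.2436]
tool_rot: [[0.887, 0.462, -0.005], [0.462, -0.887, 0.002], [-0.003, -0.004, -1.0]]
ft_force: [-0.2, 0.3, 0.5]
grip_width: 0.0004
```

```bash
python3 - <<'E'
from g import *
st(); print(go(20,-28,.241)); im,D,C,p=wk(); knob(None,(0,-28)); s,_=get_image('side')
save('g',np.hstack([im[100:480,150:550],cv2.resize(s[190:350,180:340],(380,380))]))
E
```

```text
t 6.77 fl [-51.8 -28.9] z 0.24361914794523323 hd 27.498995618696828 F [-0.2  0.3  0.5]
[ 7.18 -0.1   0.24]
knob 320 [  0.2 -31.2] 0.2418382748375038 r 0.017616700453016526
```

View pics/g.png

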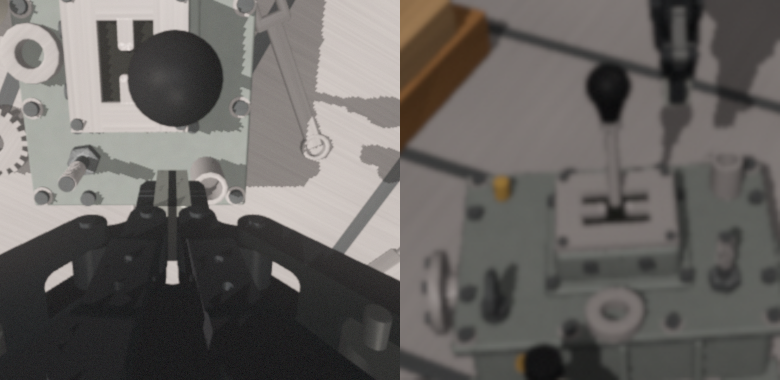

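The wrist view shows the knob straight ahead of the fingers, and the lever is right, in neutral. Now I'll push forward.

Emit:
{"api": "apply_moves", "payload": {
  "motion": [
    {"tx": 1,"ty": 0,"tz": 0.1,"turn": 0,"jaw": -1},
    {"tx": 2,"ty": 0,"tz": 0.1,"turn": 0,"jaw": -1},
    {"tx": 2.8,"ty": 0,"tz": 0.2,"turn": 0,"jaw": -1},
    {"tx": 3.6,"ty": 0,"tz": 0.2,"turn": 0,"jaw": -1},
    {"tx": 4.4,"ty": 0,"tz": 0.2,"turn": 0,"jaw": -1}
  ]
}}

```text
time_s: 7.33
position: [0.5251, 0.0763, 0.2414]
tool_rot: [[0.886, 0.464, -0.005], [0.464, -0.886, 0.002], [-0.004, -0.004, -1.0]]
ft_force: [-1.8, -1.4, 0.8]
grip_width: 0.0001
```

Emit:
{"api": "apply_moves", "payload": {
  "motion": [
    {"tx": 0.6,"ty": 0,"tz": 0.2,"turn": 0,"jaw": -1},
    {"tx": 1.2,"ty": 0,"tz": 0.3,"turn": 0,"jaw": -1},
    {"tx": 1.8,"ty": 0,"tz": 0.3,"turn": 0,"jaw": -1},
    {"tx": 2.2,"ty": 0,"tz": 0.4,"turn": 0,"jaw": -1},
    {"tx": 2.2,"ty": 0,"tz": 0.4,"turn": 0,"jaw": -1}
  ]
}}

```text
time_s: 7.75
position: [0.5451, 0.0869, 0.2369]
tool_rot: [[0.886, 0.464, -0.006], [0.464, -0.886, 0.002], [-0.004, -0.004, -1.0]]
ft_force: [-1.0, -0.2, -0.2]
grip_width: 0.0005
```

```bash
python3 - <<'E'
from g import *
st(); print(go(20,-28,.240)); knob(None,(40,-29))
E
```

```text
t 7.75 fl [ 15.7 -27.1] z 0.23687258876872933 hd 27.664403621568297 F [-1.  -0.2 -0.2]
[ 0.43  0.09 -0.31]
knob 303 [ 42.1 -29.1] 0.23722287273529383 r 0.017241875624541478
```

Knob is at 42 mm, with the stop expected at 48. I'll continue in small steps.

Emit:
{"api": "apply_moves", "payload": {
  "motion": [
    {"tx": 0.2,"ty": 0,"tz": 0,"turn": 0,"jaw": -1},
    {"tx": 0.4,"ty": 0,"tz": 0,"turn": 0,"jaw": -1},
    {"tx": 0.5,"ty": 0,"tz": 0,"turn": 0,"jaw": -1},
    {"tx": 0.5,"ty": 0,"tz": 0,"turn": 0,"jaw": -1}
  ]
}}

```text
time_s: 8.13
position: [0.5492, 0.0891, 0.2369]
tool_rot: [[0.886, 0.464, -0.006], [0.464, -0.886, 0.002], [-0.004, -0.004, -1.0]]
ft_force: [-1.9, -0.6, -0.5]
grip_width: -0.0003
```

```bash
python3 - <<'E'
from g import *
st(); knob(None,(46,-29))
E
```

```text
t 8.13 fl [ 20.3 -27.1] z 0.2369122891751985 hd 27.662825643958833 F [-1.9 -0.6 -0.5]
knob 295 [ 46.7 -28.9] 0.23628920508905907 r 0.01696017268917685
```

Emit:
{"api": "apply_moves", "payload": {
  "motion": [
    {"tx": 0.15,"ty": 0,"tz": 0,"turn": 0,"jaw": -1},
    {"tx": 0.3,"ty": 0,"tz": 0,"turn": 0,"jaw": -1},
    {"tx": 0.3,"ty": 0,"tz": 0,"turn": 0,"jaw": -1}
  ]
}}

```text
time_s: 8.43
position: [0.5516, 0.0904, 0.2366]
tool_rot: [[0.886, 0.464, -0.007], [0.464, -0.886, 0.002], [-0.006, -0.005, -1.0]]
ft_force: [-4.1, -1.4, -2.0]
grip_width: 0.0003
```

```bash
python3 - <<'E'
from g import *
st(); knob(None,(48,-29))
E
```

```text
t 8.43 fl [ 23. -27.] z 0.23658331240765038 hd 27.659913533519653 F [-4.1 -1.4 -2. ]
knob 285 [ 48.1 -28.6] 0.23637203603004012 r 0.016741158094380197
```

Emit:
{"api": "apply_moves", "payload": {
  "motion": [
    {"tx": 0.1,"ty": 0,"tz": 0,"turn": 0,"jaw": -1},
    {"tx": 0.2,"ty": 0,"tz": 0,"turn": 0,"jaw": -1},
    {"tx": 0.2,"ty": 0,"tz": 0,"turn": 0,"jaw": -1}
  ]
}}

```text
time_s: 8.73
position: [0.553, 0.0912, 0.2363]
tool_rot: [[0.886, 0.464, -0.009], [0.464, -0.886, 0.001], [-0.007, -0.005, -1.0]]
ft_force: [-5.4, -2.3, -2.9]
grip_width: 0.0002
```

```bash
python3 - <<'E'
from g import *
st(); knob(None,(48,-29))
E
```

```text
t 8.73 fl [ 24.6 -26.9] z 0.2362999269267779 hd 27.659455488890323 F [-5.4 -2.3 -2.9]
knob 282 [ 48.1 -28.6] 0.23589710187923743 r 0.016860864981341483
```

Emit:
{"api": "apply_moves", "payload": {
  "motion": [
    {"tx": 0.2,"ty": 0,"tz": 0,"turn": 0,"jaw": -1},
    {"tx": 0.3,"ty": 0,"tz": 0,"turn": 0,"jaw": -1},
    {"tx": 0.3,"ty": 0,"tz": 0,"turn": 0,"jaw": -1}
  ]
}}

```text
time_s: 9.03
position: [0.5549, 0.0924, 0.2358]
tool_rot: [[0.886, 0.464, -0.012], [0.464, -0.886, 0.001], [-0.01, -0.006, -1.0]]
ft_force: [-7.4, -3.9, -2.0]
grip_width: 0.0001
```

Emit:
{"api": "apply_moves", "payload": {
  "motion": [
    {"tx": -1.5,"ty": 0,"tz": 0,"turn": 0,"jaw": -1},
    {"tx": -4,"ty": 0,"tz": 0,"turn": 0,"jaw": -1},
    {"tx": -7,"ty": 0,"tz": -1,"turn": 0,"jaw": -1},
    {"tx": -8,"ty": 0,"tz": -4,"turn": 0,"jaw": -1},
    {"tx": -8,"ty": 0,"tz": -5,"turn": 0,"jaw": -1}
  ]
}}

```text
time_s: 9.45
position: [0.4843, 0.0546, 0.2904]
tool_rot: [[0.886, 0.463, -0.005], [0.463, -0.886, 0.0], [-0.005, -0.002, -1.0]]
ft_force: [0.9, 0.1, 1.4]
grip_width: -0.0
```

```bash
python3 - <<'E'
from g import *
st(); knob(None,(48,-29)); im,D,C,p=wk(); s,_=get_image('side')
save('i',np.hstack([im[0:380,150:550],cv2.resize(s[190:350,180:340],(380,380))]))
E
```

```text
t 9.45 fl [-53.2 -27.6] z 0.2904286149755704 hd 27.59944620050346 F [0.9 0.1 1.4]
knob 293 [ 47.4 -29.4] 0.23604547493107406 r 0.01699939306009257
```

View pics/i.png

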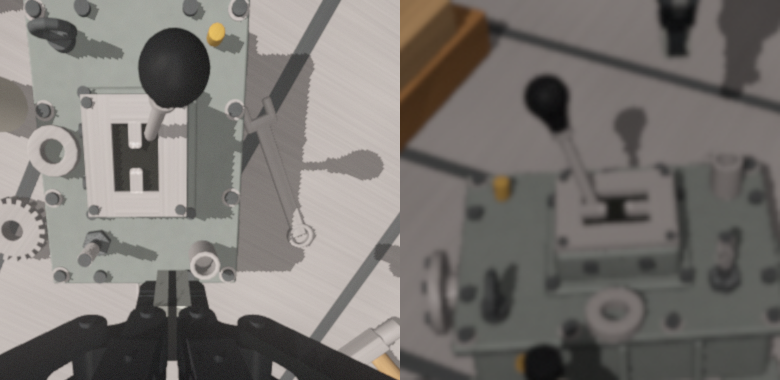

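The lever stands at the far end of the right slot, the tools and parts are where they were, and the gripper is clear. I'll hand in.

Emit:
{"api": "apply_moves", "payload": {
  "motion": [
    {"tx": 0,"ty": 0,"tz": 0,"turn": 0,"jaw": -1},
    {"tx": 0,"ty": 0,"tz": 0,"turn": 0,"jaw": -1}
  ]
}}

```text
time_s: 9.77
position: [0.4856, 0.0555, 0.2865]
tool_rot: [[0.886, 0.464, -0.009], [0.464, -0.886, 0.001], [-0.007, -0.005, -1.0]]
ft_force: [0.1, -0.5, 0.2]
grip_width: -0.0001
```

```bash
python3 -c "
from g import *
st(); knob(None,(48,-29)); close_job()"
```

```text
t 9.77 fl [-51.6 -27.4] z 0.2865183344641946 hd 27.66420970078448 F [ 0.1 -0.5  0.2]
knob 295 [ 47.6 -29.1] 0.23613481821838875 r 0.016838195412382663
the job is handed in; nothing more can be done
```

The lever is in third and I've handed the job in, at about 9.8 s on the robot's clock. With the closed fingers I pushed it back to neutral from the left slot, across to the right, then forward to the stop, never gripping it.

- **Lever position:** the last check put the knob 47.6 mm forward and 29.1 mm right of the gate centre. Fully home is about 48 mm forward.
- **End stop:** over the last few millimetres of pushing, the force rose from about 2 N to 8 N. The knob itself stayed at about 48 mm.
- **Surroundings:** the last pictures showed the parts on and beside the gearbox where they were. I did not check the hammer or bolt tray at the end. The gripper was clear, with no real force on it.
- **Disagreement:** while crossing to the right, the wrist camera's sideways positions were about 2 mm off the others, so I judged that step by the stem's place in the slot.

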